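# Find the stamped tip crate and send it to dispatch

## Robot

A 6-joint arm with a two-finger parallel gripper is mounted at the origin on the work surface. World frame = base frame: x ahead of the robot, y to its left, z up, the work surface at z = 0. Lengths are in mm, angles in rad, forces in N, time in s.
With the tool pointing down it reaches from about 300 to 775 mm from the base axis. Payload 14.6 kg.
Tool frame: the origin (TCP) lies at the very end of the fingers, on their centre line; the grasp point (between the pads) lies 19 mm behind it; z points along the fingers, y is the direction in which the jaws open and shut (so a half turn about z gives the same grasp; the last joint's range is limited). The gripper opens to 94 mm and grips with 3 to 60 N. Pads are 16 mm wide; open, the fingers measure 119 mm over their backs; the gripper's body (75 mm by 177 mm) begins 78 mm behind the grasp point.
Start: joints at [1.185, 0.3, 1.521, -0, 1.321, -0.067], TCP at [172.382, 522.277, 205.446] pointing down, gripper open.
Joint ranges: [-3.03, 3.03], [-0.79, 2.21], [0.23, 2.52], [-1.04, 4.18], [0, 3.07], [-2.55, 2.55]. Speed limits (rad/s): [2.22, 2.22, 2.57, 3.14, 3.14, 3.14].

## Interface

Orientations are given as [roll, pitch, yaw] about the fixed x, y, z axes, in that order (R = Rz(yaw) Ry(pitch) Rx(roll)).
In Python, from cell import manip gives the robot as it stands.
- The arm moves only by the shell command python3 -m inch 'ROWS' [FORCE]. ROWS is a JSON object of lists of equal length, an entry for each row: "grip": the opening, from -1 (shut) to 1 (fully open), so that 0 is half open; "travel": the shift along the world's x, y, z in cm, a list of three; "turn": the turn, a rotation vector about the world's x, y, z in degrees, a list of three. A call has 1 to 10 rows; each row is the pose to reach, as a shift and turn from the pose measured when the call began; what a row does not reach only later rows make up. A row lasts 1/8 s, in which the tool goes at most 62.5 mm and 10.7 degrees, less where a joint would pass 70% of its speed; a pose out of reach is approached as far as the arm can. A call with a gripper value outside its range is refused whole. The fingers move at their own pace and stop on an object; FORCE is the grip in N (left out, the last holds). Time passes only in rows, so rows that repeat a pose let the fingers close. It gives the time, the measured TCP pose, the force and the opening at its end, in the units of the state.
- manip.read_state(): the state, without advancing time (a new reading comes with each control period).
- manip.camera(name): name is "scene" or "side" or "wrist"; returns (picture, depth): 384x512x3 uint8, red, green, blue; 384x512 float32, mm along the optical axis (not along the pixel's ray), 0 where there is no reading.
- manip.calibration(name): a dict with "fx", "fy", "cx", "cy" (pixels), "world_from_camera" (4x4, takes a point from camera to world coordinates). Camera axes: x right, y up, looking along -z (the intrinsics and any distortion apply to the point x, -y, -z); pixel columns grow to the right and rows downward; lengths in mm; the calibration is good to about 2 mm. A picture is of the moment at which its call begins: read the wrist's pose just before it. calibration takes no time and is no camera call; for the wrist camera it gives the pose at the moment of the call.
- manip.sign_off(): hands the job in, once; it reports no verdict.
Trained networks look in the newest picture that a camera, given by its name, has taken for a name from the list of things; names that differ only in an ending like _2 or _b are one class to them, and where a whole thing is asked for, a point or a joint stands for the part that bears it (a point fixed in the world has none). Each returns a list of dicts, best first, with "p" (0 to 1); they miss things now and then, are a little off and sometimes report something else, mostly with a low value. They report only what shows in the picture. A call takes as long as a camera call. They do not tell look-alikes from the thing itself.
- manip.look_for(camera, label): "bbox" ([left, top, right, bottom] in pixels, round what is visible of it).
The state is a dict: "clock": time; "joints": joint angles; "qd": joint speeds; "effort": joint torques, N m; "eef_pos": TCP position; "eef_rot": TCP orientation; "wrist_force": force on the tool from outside, world axes, zero at the start; "moment": the same for the moment, N m; "finger_gap": finger opening in mm.
Only numpy, scipy, OpenCV 4.12 (cv2) and the standard library are available. Lean on these libraries where they do the work, as an engineer would, in place of code of your own. Each camera call takes 0.05 s, during which the arm holds its last target.

## Task

One of the two tip crates has a stamp underneath. Without gripping or lifting anything, push near the top of each crate's far side with your fingertips to tip it towards the robot onto its front, so that its underside shows on the far side: the left-hand crate (+y) first, then the right-hand one. Then push the stamped crate along the bench, still lying on its front, until it lies centred over the dark dispatch line; leave the other lying where it was tipped and the rest of the bench undisturbed.

Things in the scene. Friction and masses are not known exactly. Their poses are not given: they have to be found in the camera images.
- crate_a: one of two identical lidded tip crates (blue, white lid), loose on the bench: a closed block 80 (its x) x 110 (its y) x 110 mm high, 0.3 to 0.55 kg, centre of mass about 45 mm up, thin rubber strips on its lower edges so that it tips, not slides, when pushed near the top. Origin: centre of the underside; z up out of the lid. Its -x face looks at the robot, within 15 degrees. Either crate may start left (+y) or right (-y) of the line
- crate_b: the other crate, alike but for the stamp; described as crate_a
- crate_a_front (a point): middle of crate_a's lower front edge (in its frame x = -40, y = 0, z = 0 mm), about which it tips towards the robot; past about 41 degrees it falls the rest of the way by itself
- crate_a_back (a point): middle of crate_a's lower back edge (x = +40, y = 0, z = 0 mm); rises as the crate is tipped, to 80 mm when it lies on its front
- crate_a_mid (a point): centre of crate_a's block (x = 0, y = 0, z = 55 mm); 40 mm above the bench when the crate lies on its front
- crate_b_front (a point): middle of crate_b's lower front edge (in its frame x = -40, y = 0, z = 0 mm), about which it tips towards the robot; past about 41 degrees it falls the rest of the way by itself
- crate_b_back (a point): middle of crate_b's lower back edge (x = +40, y = 0, z = 0 mm); rises as the crate is tipped, to 80 mm when it lies on its front
- crate_b_mid (a point): centre of crate_b's block (x = 0, y = 0, z = 55 mm); 40 mm above the bench when the crate lies on its front
- stamp (a point): centre of the stamp: a black ring 66 mm across with a cross in it, in the middle of the pale underside of one crate only; hidden until that crate is tipped, and rises with it to 40 mm above the bench
- line: the dispatch line: a dark tape strip on the bench, 340 mm long (its x, roughly front to back), 25 mm wide, flat; origin at its centre. It does not move
- vial_1: bystander, loose: small clear capped vial, 28 mm across, 50 mm tall; origin at its underside centre
- vial_2: bystander, loose: as vial_1; origin at its underside centre
- vial_3: bystander, loose: as vial_1; origin at its underside centre
- dish: bystander, loose: glass dish, 60 mm across, 28 mm tall; origin at its underside centre
- flask: bystander, loose: amber bottle, 56 mm across, 120 mm tall; origin at its underside centre
- pipette: bystander, loose: hand pipette lying down, 230 mm along its own x, 30 mm across; origin underneath, at about its middle
- small_tray: bystander, loose: white open tray 90 x 120 x 20 mm; origin at its underside centre
Mind the look-alikes: they are no part of the job. What is shaped like the crate_b but purple is not meant.

How it is judged (in metres and radians):
On the way, in this order (a step that is already met when the one before it is completed fails the run):
1. the left-hand crate lies on its front, the other still standing (((world y of crate_a_mid above 0.1 m and (angle between crate_a's own z axis and vertical above 1.45 rad and height (world z) of crate_a_front below 0.012 m and height (world z) of crate_a_mid below 0.048 m) and angle between crate_b's own z axis and vertical below 0.15 rad) or (world y of crate_b_mid above 0.1 m and (angle between crate_b's own z axis and vertical above 1.45 rad and height (world z) of crate_b_front below 0.012 m and height (world z) of crate_b_mid below 0.048 m) and angle between crate_a's own z axis and vertical below 0.15 rad))), for 0.3 s.
2. the right-hand crate lies on its front too (angle between each of crate_a, crate_b's own z axis and vertical above 1.45 rad and height (world z) of each of crate_a_front, crate_b_front below 0.012 m and height (world z) of each of crate_a_mid, crate_b_mid below 0.048 m), for 0.3 s.
3. the stamped crate, on its front, is over the dispatch line (y of crate_a_mid in the frame of line between -0.02 and 0.02 m and x of crate_a_mid in the frame of line between -0.14 and 0.14 m and angle between crate_a's own z axis and vertical above 1.45 rad and height (world z) of crate_a_front below 0.012 m and height (world z) of crate_a_mid below 0.048 m), for 0.2 s.
At the end, for the whole second after the job is handed in: Both crates lie on their fronts, at rest; the stamped one's centre is within 20 mm to either side of the line's middle and within 140 mm of the tape's centre along it; the other's lower front edge is within 60 mm of where it began (all of step 3 and linear speed of each of crate_a, crate_b below 0.01 m/s and angle between crate_b's own z axis and vertical above 1.45 rad and height (world z) of crate_b_front below 0.012 m and height (world z) of crate_b_mid below 0.048 m and distance of crate_b_front from where it was at the start of the episode below 0.06 m); the robot touches nothing.
It fails at once if a crate is lifted, or tipped some other way: its lower front edge leaves the bench by 25 mm (height (world z) of any of crate_a_front, crate_b_front above 0.025 m).
It fails at once if the unstamped crate's lower front edge is shoved 60 mm or more from its place (distance of crate_b_front from where it was at the start of the episode above 0.06 m).
It fails at once if a bystander is pushed 30 mm or more aside (distance of any of vial_1, vial_2, vial_3, dish, flask, pipette, small_tray from where it was at the start of the episode above 0.03 m).
It fails at once if a vial or the bottle is knocked over (angle between any of vial_1, vial_2, vial_3, flask's own z axis and vertical above 0.5 rad).
It also fails if it takes over 72 s, if anything falls off the work surface, if the arm or the gripper's body presses on something with over 40 N, if the wrist force passes 120 N, or if a joint passes its speed limit or range.

## Working session

There is one attempt and no reset: what is moved stays moved. The work goes in short steps, Python scripts to look and compute and a shell command to move; the robot and the scene stay as the last step left them, time stands still between calls to the robot, and variables do not carry over. Pictures are saved under pics/ and viewed, and the job is handed in when it is done.

```bash
ls; mkdir -p pics; cat > h.py <<'E'
import numpy as np, cv2, json
from cell import manip
def snap(cam,name=None):
    c=manip.calibration(cam); im,d=manip.camera(cam)
    if name: cv2.imwrite('pics/'+name+'.png',im[:,:,::-1])
    np.savez('/tmp/'+cam+'.npz',im=im,d=d,**{k:np.array(c[k]) for k in('fx','fy','cx','cy','world_from_camera')})
    return c,im,d
def cloud(c,d):
    v,u=np.mgrid[0:d.shape[0],0:d.shape[1]]
    x=(u-c['cx'])/c['fx']*d; y=(v-c['cy'])/c['fy']*d
    P=np.stack([x,-y,-d,np.ones_like(d)],-1)@np.array(c['world_from_camera']).T
    P=P[...,:3]; P[d<=0]=np.nan
    return P
E
python3 - <<'E'
from h import *
s=manip.read_state(); print({k:np.round(v,3) for k,v in s.items()})
for n in('scene','side','wrist'):
    c,im,d=snap(n,n+'0'); print(n,c)
    for l in('crate_a','line'): print(l,[(np.round(r['bbox']),round(r['p'],2)) for r in manip.look_for(n,l)])
E
```

```text
pics
{'clock': np.float64(0.0), 'joints': array([ 1.185,  0.3  ,  1.522,  0.   ,  1.321, -0.067]), 'qd': array([ 0.   ,  0.003, -0.001,  0.001, -0.001,  0.   ]), 'effort': array([ 1.0000e-03, -5.3180e+01, -3.5274e+01,  7.1000e-02,  2.4000e-02,
       -0.0000e+00]), 'eef_pos': array([172.281, 522.032, 204.867]), 'eef_rot': array([-3.14 , -0.   ,  2.823]), 'wrist_force': array([ 0.391, -0.713, -0.467]), 'moment': array([-0.005,  0.014,  0.011]), 'finger_gap': np.float64(93.837)}
scene {'fx': 419.5422104974502, 'fy': 419.5422104974502, 'cx': 258.3331245867171, 'cy': 189.35288374811262, 'world_from_camera': array([[-7.76743457e-01, -3.42104896e-01,  5.28804163e-01,
         1.18879487e+03],
       [ 6.29756216e-01, -4.33547719e-01,  6.44549054e-01,
         7.97464258e+02],
       [ 8.75845196e-03,  8.33666969e-01,  5.52198039e-01,
         7.38316140e+02],
       [ 0.00000000e+00,  0.00000000e+00,  0.00000000e+00,
         1.00000000e+00]])}
crate_a [(array([182., 133., 221., 181.]), 0.88), (array([128., 130., 175., 181.]), 0.81), (array([291., 199., 347., 264.]), 0.68), (array([260., 1
[... 591 characters left out ...]
, (array([246., 117., 277., 163.]), 0.92), (array([305., 143., 345., 190.]), 0.92), (array([201., 218., 238., 272.]), 0.68)]
line [(array([209., 178., 301., 207.]), 0.83)]
wrist {'fx': 272.1172911713543, 'fy': 272.1172911713543, 'cx': 253.64683348727803, 'cy': 190.96850345112398, 'world_from_camera': array([[ 3.13788582e-01, -9.10504867e-01, -2.69290944e-01,
         9.27076469e+01],
       [ 9.49492838e-01,  3.00821700e-01,  8.92729211e-02,
         5.49070934e+02],
       [-2.74869650e-04, -2.83702646e-01,  9.58912266e-01,
         3.83778046e+02],
       [ 0.00000000e+00,  0.00000000e+00,  0.00000000e+00,
         1.00000000e+00]])}
crate_a [(array([166., 366., 191., 377.]), 0.6)]
line []
```

View pics/scene0.png

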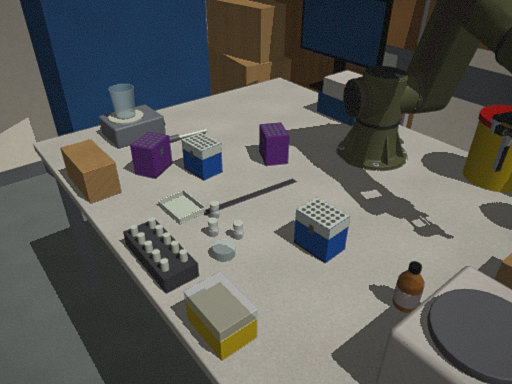

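View pics/side0.png

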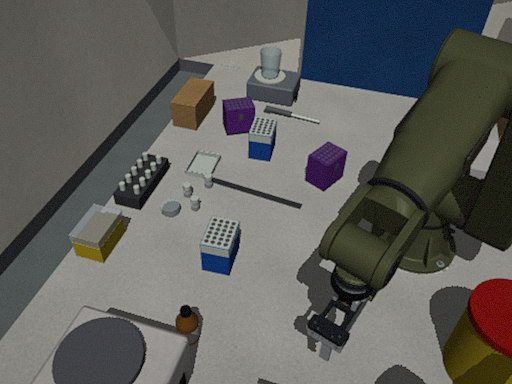

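View pics/wrist0.png

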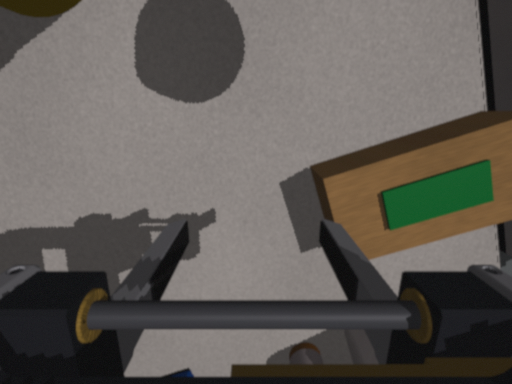

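Blue white-lidded crates are at scene (321,228) and (202,155), and at side (220,245) and (262,138). Look-alikes are the purple blocks at scene (151,155) and (273,143), side (238,115) and (326,166). The blue/white box at scene (342,95) is far from the bench's work area. Next I measure everything.

```bash
cat > m.py <<'E'
from h import *
for n in('scene','side'):
    z=np.load(f'/tmp/{n}.npz'); c={k:z[k] for k in('fx','fy','cx','cy','world_from_camera')}; im=z['im'];d=z['d'];P=cloud(c,d)
    # bench check
    hsv=cv2.cvtColor(im,cv2.COLOR_RGB2HSV)
    X,Y,Z=P[...,0],P[...,1],P[...,2]
    reg=(X>200)&(X<1000)&(abs(Y)<600)
    print(n,'bench z',np.nanmedian(Z[reg&(abs(Z)<15)]))
    m=(reg&(Z>12)&(Z<200)).astype(np.uint8)
    k,lab,st,ce=cv2.connectedComponentsWithStats(m)
    for i in range(1,k):
        if st[i,4]<25: continue
        q=lab==i; p=P[q]
        t=p[p[:,2]>np.percentile(p[:,2],98)-8]
        r=cv2.minAreaRect(t[:,:2].astype(np.float32))
        print('px',ce[i].round(),'n',st[i,4],'x',np.percentile(p[:,0],[1,99]).round(),'y',np.percentile(p[:,1],[1,99]).round(),'zmax',np.percentile(p[:,2],99).round(),'rgb',im[q].mean(0).round(),'toprect',np.round(r[0]),np.round(r[1]),round(r[2],1))
    ln=reg&(abs(Z)<10)&(im.max(-1)<75)
    k,lab,st,ce=cv2.connectedComponentsWithStats(ln.astype(np.uint8))
    for i in range(1,k):
        if st[i,4]>150:
            r=cv2.minAreaRect(P[lab==i][:,:2].astype(np.float32)); print('dark',ce[i].round(),st[i,4],r)
E
python3 m.py
```

```text
scene bench z -1.114322846976961
px [149. 147.] n 1959 x [501. 747.] y [-600. -326.] zmax 111.0 rgb [74. 56. 87.] toprect [ 681. -386.] [117.  84.] 31.7
px [274. 142.] n 1069 x [265. 367.] y [-261. -129.] zmax 112.0 rgb [71. 43. 88.] toprect [ 309. -195.] [121.  81.] 64.2
px [202. 154.] n 1398 x [417. 599.] y [-515. -217.] zmax 112.0 rgb [ 80.  94. 110.] toprect [ 554. -275.] [ 86. 116.] 4.9
px [ 91. 169.] n 2351 x [831. 929.] y [-513. -314.] zmax 111.0 rgb [120.  95.  61.] toprect [ 879. -416.] [206. 100.] 89.8
px [181. 205.] n 232 x [680. 772.] y [-186.  -62.] zmax 21.0 rgb [140. 144. 133.] toprect [ 726. -125.] [ 93. 124.] 2.4
px [321. 227.] n 2401 x [485. 569.] y [192. 302.] zmax 112.0 rgb [ 82.  94. 106.] toprect [526. 245.] [ 85. 113.] 3.7
px [214. 208.] n 132 x [659. 684.] y [-47. -18.] zmax 50.0 rgb [139. 142. 134.] toprect [671. -34.] [31. 24.] 87.6
px [161. 253.] n 2842 x [835. 925.] y [-74. 143.] zmax 70.0 rgb [79. 80. 77.] toprect [880.  33.] [181.  68.] 89.9
px [213. 226.] n 152 x [707. 732.] y [21. 46.] zmax 51.0 rgb [143. 146. 138.] toprect [720.  34.] [25. 25.] 48.0
p
[... 2298 characters left out ...]
97 x [834. 926.] y [239. 370.] zmax 94.0 rgb [107. 104.  79.] toprect [881. 304.] [135.  96.] 89.7
px [219. 244.] n 1757 x [485. 566.] y [191. 303.] zmax 114.0 rgb [ 85.  98. 111.] toprect [528. 245.] [ 82. 115.] 2.9
px [164. 326.] n 1311 x [471. 720.] y [491. 600.] zmax 162.0 rgb [93. 84. 74.] toprect [601. 592.] [255.  16.] 0.0
dark [256. 193.] 419 ((514.2614135742188, -53.53960418701172), (33.70248794555664, 321.92498779296875), 85.54894256591797)
dark [314. 291.] 1560 ((245.76663208007812, 280.2584228515625), (95.44218444824219, 336.816650390625), 10.19158935546875)
dark [142. 319.] 377 ((650.3042602539062, 495.52032470703125), (193.5681610107422, 18.52933692932129), 0.24093617498874664)
```

```bash
cat > m2.py <<'E'
from h import *
out=[]
for n in('scene','side'):
    z=np.load(f'/tmp/{n}.npz'); c={k:z[k] for k in('fx','fy','cx','cy','world_from_camera')}; im=z['im'];d=z['d'];P=cloud(c,d)
    X,Y,Z=P[...,0],P[...,1],P[...,2]
    for nm,cx,cy in(('L',527,245),('R',554,-275)):
        t=(abs(X-cx)<75)&(abs(Y-cy)<75)&(Z>104)
        t=cv2.morphologyEx(t.astype(np.uint8),cv2.MORPH_OPEN,np.ones((2,2)))>0
        r=cv2.minAreaRect(P[t][:,:2].astype(np.float32)); print(n,nm,np.round(r[0],1),np.round(r[1],1),round(r[2],1), im[t].mean(0).round())
    ln=(X>320)&(X<690)&(Y>-110)&(Y<-10)&(abs(Z)<8)&(im.max(-1)<80)
    p=P[ln][:,:2].astype(np.float32)
    p=p[np.argsort(p[:,0])]
    vx,vy,x0,y0=cv2.fitLine(p,cv2.DIST_HUBER,0,.01,.01).ravel()
    print(n,'line slope',vy/vx,'y at 500',y0+(500-x0)*vy/vx,'xrange',np.percentile(p[:,0],[0.5,99.5]))
    for a in range(320,690,40):
        q=p[(p[:,0]>=a)&(p[:,0]<a+40)]
        if len(q): print(a,len(q),q[:,1].mean().round(1),q[:,1].min().round(),q[:,1].max().round())
    m=(X>450)&(X<760)&(Y>400)&(Y<560)&(Z>15)&(Z<140)
    print('flask',np.nanpercentile(X[m],[2,50,98]),np.nanpercentile(Y[m],[2,50,98]),np.nanmax(Z[m]), [np.round(b['bbox']) for b in manip.look_for(n,'flask')][:2])
    cv2.imwrite(f'pics/crop_{n}.png',cv2.resize(im[100:290,110:370,::-1],None,fx=3,fy=3,interpolation=cv2.INTER_CUBIC))
E
python3 m2.py
```

```text
scene L [463.1 241.9] [207.6 108.4] 5.7 [137. 142. 135.]
scene R [ 515.3 -334.2] [270.3  84.8] 46.3 [135. 140. 133.]
scene line slope -0.08874218 y at 500 -51.029316 xrange [353.7129068  684.70314026]
320 8 -36.8 -46.0 -27.0
360 42 -39.1 -49.0 -28.0
400 43 -43.4 -54.0 -32.0
440 43 -47.2 -59.0 -38.0
480 48 -51.7 -63.0 -40.0
520 51 -55.3 -69.0 -41.0
560 51 -59.1 -71.0 -48.0
600 46 -62.1 -74.0 -51.0
640 27 -65.7 -77.0 -47.0
680 13 -63.4 -99.0 -38.0
flask [507.72280139 532.73033416 545.04165294] [483.6085207  512.37188732 532.44062404] 121.9954325755233 [array([397., 262., 425., 314.])]
side L [527.  197.6] [ 76.  210.1] 3.5 [121. 128. 123.]
side R [ 558.6 -344.6] [ 76.9 257.3] 3.9 [119. 126. 122.]
side line slope -0.099560924 y at 500 -52.28688 xrange [355.1946991  673.46058655]
320 10 -38.6 -49.0 -29.0
360 57 -41.3 -54.0 -29.0
400 55 -44.5 -60.0 -31.0
440 56 -48.2 -62.0 -35.0
480 52 -52.4 -68.0 -38.0
520 53 -57.1 -72.0 -45.0
560 51 -60.5 -77.0 -46.0
600 49 -64.2 -82.0 -53.0
640 48 -67.3 -83.0 -40.0
flask [490.37715008 508.03583549 539.75304713] [490.7888008  516.31303751 531.92611598] 125.48721471075044 [array([176., 308., 199., 350.]), array([199., 218., 239., 273.])]
```

View pics/crop_scene.png

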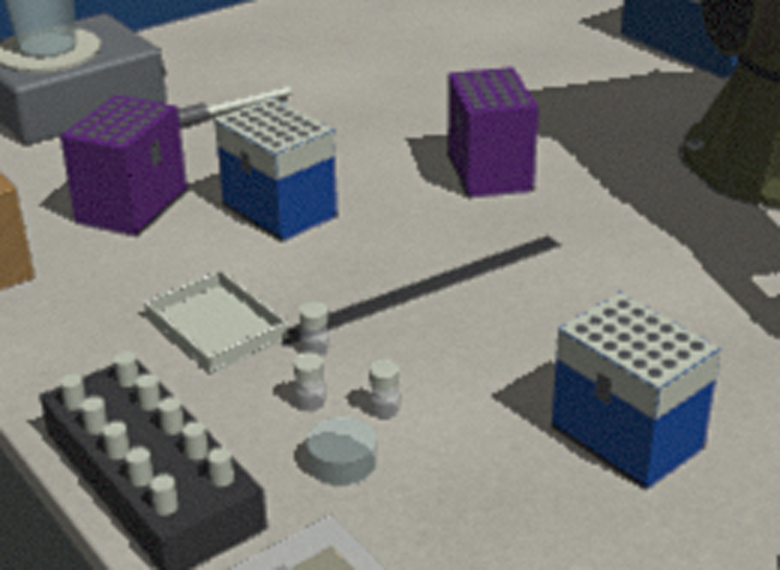

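The crop confirms the two blue crates, at scene (321,228) and (202,155). Left is about (527,245) with yaw 3°, and right about (555,-275) with yaw 4°. The line is y ≈ -51.7 - 0.094(x-500), centred near x ≈ 516. I move behind the left crate, staying high.

```bash
python3 -m inch '{"grip":[0,0,0,0,0,0,0,0,0,0],"travel":[[5,-3,0],[10,-6,0],[15.5,-9.4,0],[21,-12.8,0],[26.5,-16.1,0],[32,-19.5,0],[37.5,-22.8,0],[42,-25.5,0],[45,-27.4,0],[45,-27.4,0]],"turn":[[0,0,4],[0,0,8],[0,0,12],[0,0,16],[0,0,20],[0,0,21.5],[0,0,21.5],[0,0,21.5],[0,0,21.5],[0,0,21.5]]}'
python3 - <<'E'
from h import *
c,im,d=snap('wrist','wrist1')
E
```

```text
clock: 1.8
eef_pos: [623.8, 246.4, 204.4]
eef_rot: [-3.141, -0.001, -3.088]
wrist_force: [-0.0, 0.1, -0.1]
finger_gap: 47.1
```

View pics/wrist1.png

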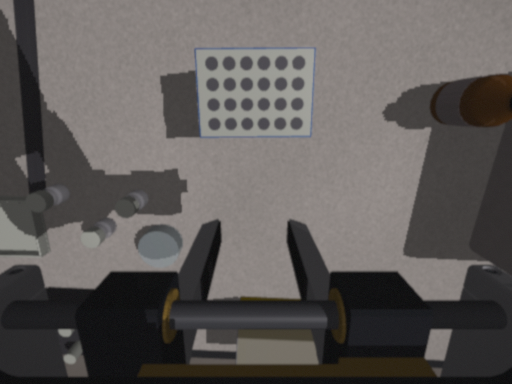

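The lid is centred at wrist (255,92), square to the fingers at (258,~250). The descent is clear, so I lower and start tipping.

```bash
python3 -m inch '{"grip":[0,0,0,0,0,0,0,0,0,0],"travel":[[0,0,-5],[0,0,-10],[0,0,-10.8],[-2,-0.1,-10.8],[-3.8,-0.2,-10.8],[-5,-0.3,-10.8],[-6.2,-0.3,-10.8],[-7.4,-0.4,-10.6],[-8.6,-0.4,-10.4],[-9.4,-0.5,-10.2]],"turn":[[0,0,0],[0,0,0],[0,0,0],[0,0,0],[0,0,0],[0,0,0],[0,0,0],[0,0,0],[0,0,0],[0,0,0]]}'
python3 - <<'E'
from h import *
c,im,d=snap('side','side2')
E
```

```text
clock: 3.1
eef_pos: [529.3, 243.6, 105.6]
eef_rot: [3.14, 0.004, -3.086]
wrist_force: [2.2, 1.7, 7.3]
finger_gap: 46.9
```

View pics/side2.png

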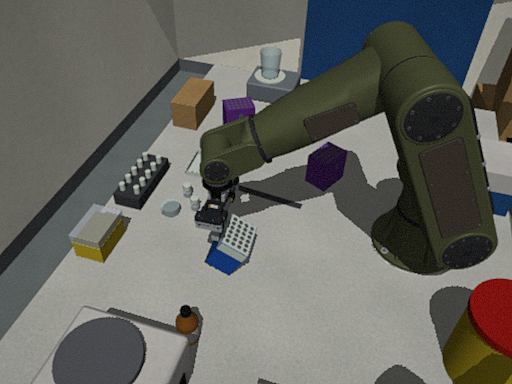

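The left crate is tipping, seen at side (232,245). I carry on.

```bash
python3 -m inch '{"grip":[0,0,0,0,0,0,0,0],"travel":[[-1,0,0.2],[-2,-0.1,0.4],[-3,-0.2,0.5],[-4,-0.2,0.5],[-4.6,-0.2,0.5],[-4.6,-0.2,0.5],[-3,0,3],[-1,0,8]],"turn":[[0,0,0],[0,0,0],[0,0,0],[0,0,0],[0,0,0],[0,0,0],[0,0,0],[0,0,0]]}'
python3 - <<'E'
from h import *
c,im,d=snap('side','side3')
E
```

```text
clock: 4.15
eef_pos: [518.4, 243.3, 185.0]
eef_rot: [3.141, -0.0, -3.086]
wrist_force: [0.0, 0.3, 1.2]
finger_gap: 47.0
```

View pics/side3.png

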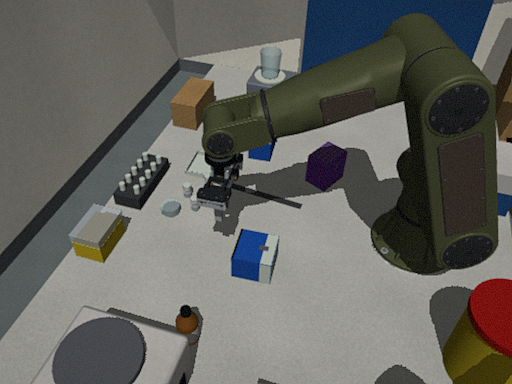

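The left crate lies flat at side (256,257). Now to behind the right crate.

```bash
python3 -m inch '{"grip":[0,0,0,0,0,0,0,0,0,0],"travel":[[1.3,-5,1],[2.6,-10,2],[4,-15.5,2],[5.4,-21,2],[6.8,-26.5,2],[8.3,-32,2],[9.7,-37.5,2],[11.2,-43,2],[12.4,-48,2],[13.2,-51.3,2]],"turn":[[0,0,0.1],[0,0,0.2],[0,0,0.3],[0,0,0.5],[0,0,0.8],[0,0,0.8],[0,0,0.8],[0,0,0.8],[0,0,0.8],[0,0,0.8]]}'
python3 -m inch '{"grip":[0,0],"travel":[[0,0,0],[0,0,0]],"turn":[[0,0,0],[0,0,0]]}'
python3 - <<'E'
from h import *
c,im,d=snap('wrist','wrist4')
P=cloud(c,d);X,Y,Z=P[...,0],P[...,1],P[...,2]
m=(Z>100)&(Z<125)&(X>490)&(X<625)&(Y>-345)&(Y<-205)
r=cv2.minAreaRect(P[m][:,:2].astype(np.float32));print(r,np.median(Z[m]))
c,im,d=snap('scene','scene4')
E
```

```text
clock: 5.45
eef_pos: [654.5, -271.6, 212.4]
eef_rot: [3.138, 0.01, -3.074]
wrist_force: [-0.5, 0.5, -0.5]
finger_gap: 47.2
clock: 5.7
eef_pos: [654.4, -271.1, 212.0]
eef_rot: [3.138, 0.01, -3.074]
wrist_force: [0.0, 0.5, 0.2]
finger_gap: 46.9
((553.3394775390625, -278.3894958496094), (81.2569351196289, 111.30269622802734), 4.882606029510498) 109.84814668796236
```

View pics/wrist4.png

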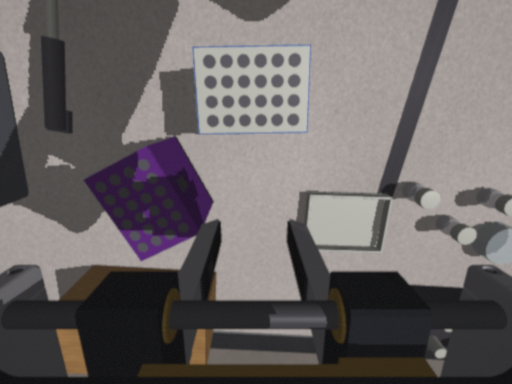

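View pics/scene4.png

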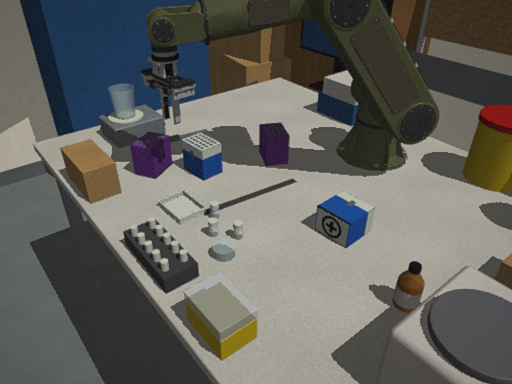

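The stamp (ring and cross) shows at scene (331,227), so the left crate is the stamped one. The right crate, at wrist (252,88), is square to the fingers. I tip it now.

```bash
python3 -m inch '{"grip":[0,0,0,0,0,0,0,0,0,0],"travel":[[0,-0.2,-5],[0,-0.4,-10],[0,-0.4,-11.6],[-2.5,-0.5,-11.6],[-4.3,-0.6,-11.6],[-5.5,-0.6,-11.6],[-6.7,-0.7,-11.6],[-7.9,-0.8,-11.4],[-9.1,-0.9,-11.2],[-9.9,-1.0,-11]],"turn":[[0,0,0],[0,0,0],[0,0,0],[0,0,0],[0,0,0],[0,0,0],[0,0,0],[0,0,0],[0,0,0],[0,0,0]]}'
python3 -m inch '{"grip":[0,0,0,0,0,0,0,0],"travel":[[-1,-0.1,0.2],[-2,-0.2,0.4],[-3,-0.3,0.5],[-4,-0.3,0.5],[-4.8,-0.4,0.5],[-4.8,-0.4,0.5],[-3,0,3],[-1,0,8]],"turn":[[0,0,0],[0,0,0],[0,0,0],[0,0,0],[0,0,0],[0,0,0],[0,0,0],[0,0,0]]}'
python3 - <<'E'
from h import *
c,im,d=snap('side','side5')
c,im,d=snap('scene','scene5')
E
```

```text
clock: 7.05
eef_pos: [556.5, -280.7, 105.3]
eef_rot: [3.14, 0.014, -3.072]
wrist_force: [2.2, 1.5, 8.0]
finger_gap: 47.2
clock: 8.05
eef_pos: [546.3, -280.1, 184.5]
eef_rot: [3.138, 0.011, -3.072]
wrist_force: [0.4, 0.2, 0.7]
finger_gap: 47.0
```

View pics/scene5.png

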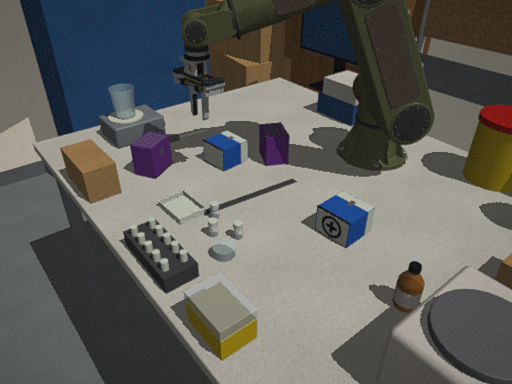

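View pics/side5.png

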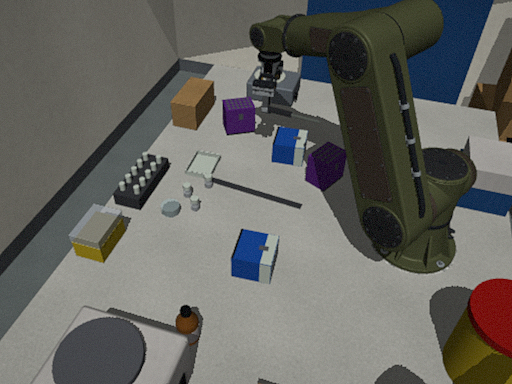

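Both crates lie on their fronts, the right one at scene (226,150) and side (290,146), with no stamp. Next I measure the stamped crate precisely.

```bash
cat > m3.py <<'E'
from h import *
for n in('scene','side'):
    z=np.load(f'/tmp/{n}.npz'); c={k:z[k] for k in('fx','fy','cx','cy','world_from_camera')}; im=z['im'];P=cloud(c,z['d'])
    X,Y,Z=P[...,0],P[...,1],P[...,2]
    import sys
    for nm,x0,y0 in (('S',float(sys.argv[1]),float(sys.argv[2])),('U',459,-280)):
        m=(abs(X-x0)<85)&(abs(Y-y0)<85)&(Z>70)&(Z<95)
        m=m&~((X<380)&(Y<0))
        r=cv2.minAreaRect(P[m][:,:2].astype(np.float32)); q=np.array(r[0]); yl=-51.7-0.094*(q[0]-500)
        print(n,nm,np.round(r[0],1),np.round(r[1],1),round(r[2],1),'z',np.median(Z[m]).round(1),'off line',round((q[1]-yl)*.9956,1))
E
python3 m3.py 432 242
```

```text
scene S [427.1 239.1] [116.3 112.4] 3.8 z 78.8 off line 282.7
scene U [ 455.1 -283.9] [115.5 117.5] 4.7 z 78.3 off line -235.3
side S [426.9 237.6] [113.5 117.8] 2.3 z 79.7 off line 281.2
side U [ 456.3 -282.3] [110.9 118.8] 4.2 z 79.3 off line -233.7
```

```bash
python3 -m inch '{"grip":[0.4,0.4,0.4,0.4,0.4,0.4,0.4,0.4,0.4,0.4],"travel":[[-1,5,2],[-2,10,3],[-3,15.5,3],[-4,21,3],[-5,26.5,3],[-6,32,3],[-7,37.5,3],[-8,43,3],[-9,48.5,3],[-10,53,3]],"turn":[[0,0,-8],[0,0,-16],[0,0,-24],[0,0,-33],[0,0,-42],[0,0,-51],[0,0,-60],[0,0,-69],[0,0,-78],[0,0,-86]]}'
python3 - <<'E'
from cell import manip; s=manip.read_state(); print(s['eef_pos'],s['eef_rot'],s['joints'])
E
```

```text
clock: 9.4
eef_pos: [448.6, 250.7, 220.1]
eef_rot: [-3.138, 0.021, 1.707]
wrist_force: [0.8, 0.2, -0.2]
finger_gap: 66.0
[448.64555036 250.68115945 220.11203242] [-3.13807615  0.02100795  1.70695821] [ 0.44824168  0.21447888  1.59371879 -0.01941359  1.3432347   0.31658968]
```

```bash
python3 -m inch '{"grip":[0.4,0.4,0.4,0.4,0.4,0.4,0.4],"travel":[[-1.3,5,0],[-2.6,9.9,0],[-2.6,9.9,-3],[-2.6,9.9,-8],[-2.6,9.9,-13],[-2.6,9.9,-18.5],[-2.6,9.9,-18.5]],"turn":[[0,0,-2],[0,0,-4.6],[0,0,-4.6],[0,0,-4.6],[0,0,-4.6],[0,0,-4.6],[0,0,-4.6]]}'
python3 - <<'E'
from h import *
snap('side','side6')
E
```

```text
clock: 10.28
eef_pos: [420.8, 348.3, 31.8]
eef_rot: [-3.132, 0.025, 1.627]
wrist_force: [-0.5, -0.3, 0.3]
finger_gap: 65.8
```

View pics/side6.png

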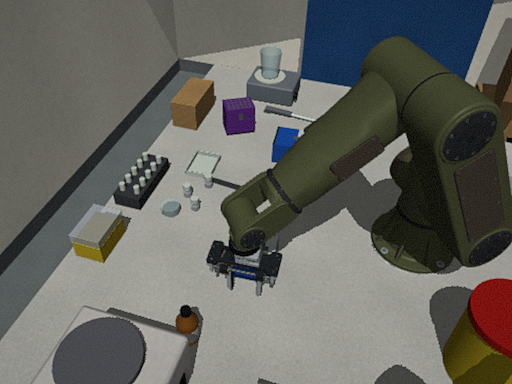

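The fingers stand beside the stamped crate's +y face, at side (245,280). I push it towards the line.

```bash
python3 -m inch '{"grip":[0.4,0.4,0.4,0.4,0.4,0.4,0.4,0.4,0.4,0.4],"travel":[[0.1,-2,0],[0.2,-4,0],[0.3,-5.2,0],[0.4,-6.8,0],[0.5,-8.6,0],[0.6,-10.4,0],[0.7,-12.2,0],[0.8,-14,0],[0.8,-15.4,0],[0.8,-16,0]],"turn":[[0,0,0],[0,0,0],[0,0,0],[0,0,0],[0,0,0],[0,0,0],[0,0,0],[0,0,0],[0,0,0],[0,0,0]]}'
python3 - <<'E'
from h import *
snap('side','side7');snap('scene','scene7')
E
python3 m3.py 435 125
```

```text
clock: 11.58
eef_pos: [431.2, 189.2, 36.1]
eef_rot: [-3.139, 0.02, 1.626]
wrist_force: [0.1, 7.7, 4.5]
finger_gap: 65.5
scene S [432.2 137.2] [109.9 133.7] 4.1 z 78.6 off line 181.7
scene U [ 453.7 -283.4] [117.2 117.2] 5.8 z 78.3 off line -235.1
side S [436.3 146.9] [111.7 130.4] 13.3 z 79.5 off line 191.8
side U [ 505. -317.] [64.6 33.2] 66.0 z 79.0 off line -263.6
```

View pics/scene7.png

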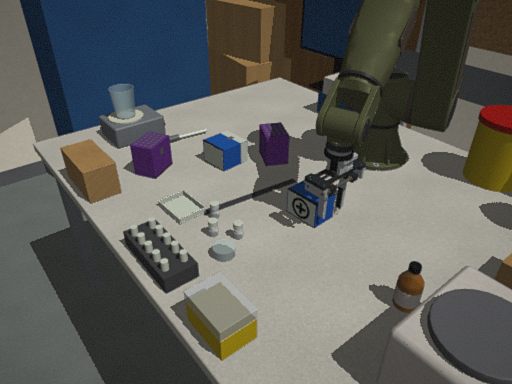

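The crate follows without turning, with its ring at scene (301,207). I push a further 155 mm, then check.

```bash
python3 -m inch '{"grip":[0.4,0.4,0.4,0.4,0.4,0.4,0.4,0.4,0.4,0.4],"travel":[[0.1,-1.6,-0.4],[0.2,-3.4,-0.4],[0.3,-5.2,-0.4],[0.3,-7,-0.4],[0.4,-8.8,-0.4],[0.4,-10.6,-0.4],[0.5,-12.4,-0.4],[0.5,-14.2,-0.4],[0.5,-15.2,-0.4],[0.5,-15.5,-0.4]],"turn":[[0,0,0],[0,0,0],[0,0,0],[0,0,0],[0,0,0],[0,0,0],[0,0,0],[0,0,0],[0,0,0],[0,0,0]]}'
python3 -m inch '{"grip":[0.4,0.4,0.4],"travel":[[0,3,0],[0,7,0],[0,7,0]],"turn":[[0,0,0],[0,0,0],[0,0,0]]}'
python3 - <<'E'
from h import *
snap('side','side8');snap('scene','scene8')
E
python3 m3.py 435 -30
```

```text
clock: 12.92
eef_pos: [437.2, 34.3, 33.2]
eef_rot: [3.141, 0.02, 1.625]
wrist_force: [0.1, 15.5, 13.2]
finger_gap: 66.1
clock: 13.3
eef_pos: [437.0, 105.4, 33.4]
eef_rot: [3.141, 0.02, 1.627]
wrist_force: [-0.1, 0.2, 0.2]
finger_gap: 65.9
scene S [438.1 -28.4] [113.5 114.9] 4.5 z 78.5 off line 17.4
scene U [ 454.9 -284.6] [115.  116.8] 4.4 z 78.4 off line -236.1
side S [429.8 -23. ] [146.9  65.2] 57.8 z 79.8 off line 22.0
side U [0. 0.] [0. 0.] 0.0 z nan off line 4.7
  return _methods._mean(a, axis=axis, dtype=dtype,
  ret = ret.dtype.type(ret / rcount)
```

View pics/scene8.png

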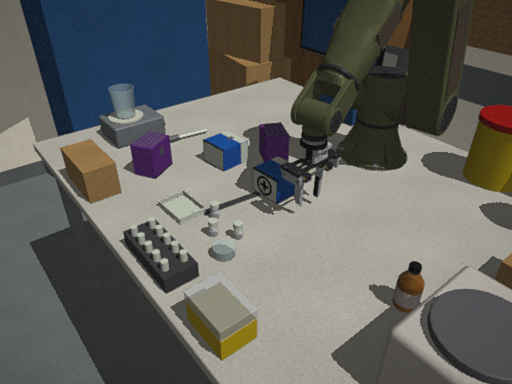

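View pics/side8.png

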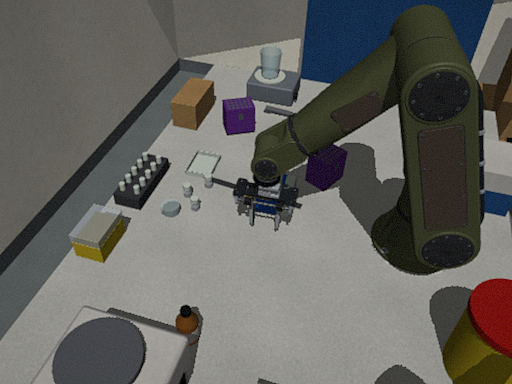

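The crate is 17 mm short of the line. I push a further 17.5 mm, then retreat, lift and clear the view.

```bash
python3 -m inch '{"grip":[0.4,0.4,0.4,0.4,0.4,0.4,0.4,0.4],"travel":[[0,-3,0],[0,-6,0],[0,-7,0],[0,-7.8,0],[0,-8.5,0],[0,-8.85,0],[0,-8.85,0],[0,-5,0]],"turn":[[0,0,0],[0,0,0],[0,0,0],[0,0,0],[0,0,0],[0,0,0],[0,0,0],[0,0,0]]}'
python3 -m inch '{"grip":[0.4,0.4,0.4,0.4,0.4,0.4,0.4,0.4],"travel":[[0,3,0],[0,6,2],[0,7,6],[0,8,11],[0,12,16],[0,17,17],[0,22,17],[0,22,17]],"turn":[[0,0,0],[0,0,0],[0,0,0],[0,0,0],[0,0,0],[0,0,0],[0,0,0],[0,0,0]]}'
python3 - <<'E'
from h import *
snap('side','side9');snap('scene','scene9')
E
python3 m3.py 438 -46
```

```text
clock: 14.4
eef_pos: [437.2, 53.2, 33.3]
eef_rot: [3.141, 0.021, 1.623]
wrist_force: [0.8, 0.1, 0.2]
finger_gap: 65.8
clock: 15.4
eef_pos: [436.6, 275.5, 202.9]
eef_rot: [3.141, 0.021, 1.627]
wrist_force: [0.5, -0.6, -1.0]
finger_gap: 65.4
scene S [438.  -47.2] [113.3 116.7] 3.8 z 78.6 off line -1.3
scene U [ 454.  -283.1] [114.8 116.8] 3.5 z 78.3 off line -234.6
side S [430.6 -46.2] [ 96.3 116.9] 4.7 z 79.7 off line -1.0
side U [0. 0.] [0. 0.] 0.0 z nan off line 4.7
  return _methods._mean(a, axis=axis, dtype=dtype,
  ret = ret.dtype.type(ret / rcount)
```

View pics/scene9.png

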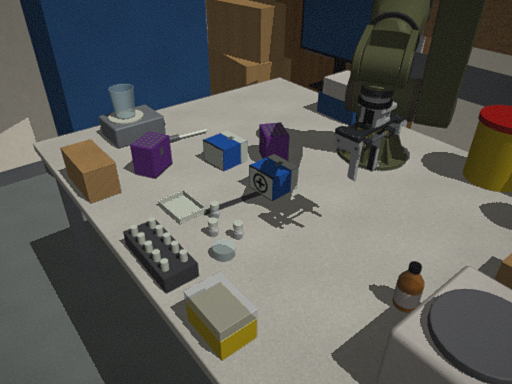

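View pics/side9.png

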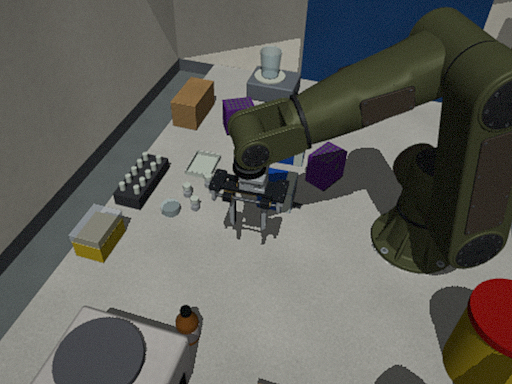

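The stamped crate's ring is at scene (261,183) and it lies flat, centred about 1 mm off the line. The arm is clear and the bystanders are where they were, so I hand in.

```bash
python3 -c "
from cell import manip; print(manip.sign_off())"
```

```text
the job is handed in; nothing more can be done
None
```

I tipped the left crate and then the right one onto their fronts with the fingertips. The stamp showed on the left crate, so I pushed that one about 285 mm along the bench onto the dispatch line. I backed the arm clear and handed in at about 15.5 s. No verdict is reported.

What the last checks showed:
- **Stamped crate:** its centre is about 1 mm off the line's middle in both cameras, and about 80 mm from the tape's centre along it. Its top is at about 79 mm, so it is lying flat.
- **Other crate:** it lies flat where it was tipped, about (454, -283). From that, its lower front edge has moved only a few mm.
- **Bystanders:** they look unmoved in the pictures. I compared them by eye and did not measure them again.
- **Disagreement:** in the last side view the arm hid the unstamped crate completely, so that camera gave no reading for it. It hid part of the stamped crate too, so the x there read about 7 mm low. The scene camera's view of both crates was clear.

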